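# Let a battery out of the gravity feeder with its lift lever

### The arm

A 7-joint arm with a two-finger parallel gripper is mounted at the origin on a cart in front of the work surface, level with it; the furniture and walls round the work are solid. World frame = base frame: x ahead of the robot, y to its left, z up, the work surface at z = 0. Lengths are in m, angles in rad, forces in N, time in s.
With the tool pointing down it reaches from about 0.425 to 0.875 m from the base axis. Payload 8.4 kg.
Tool frame: the origin (TCP) lies midway between the tips of the shut fingers; the grasp point (between the pads) lies 19 mm behind it; z points along the fingers, y is the direction in which the jaws open and shut (so a half turn about z gives the same grasp; the last joint's range is limited). The gripper opens to 85 mm and grips with 20 to 120 N. Pads are 22 mm wide; open, the fingers measure 114 mm over their backs; the gripper's body (76 mm by 85 mm) begins 54 mm behind the grasp point. The pads swing forward as they close: fully open they stand 13 mm farther back than shut.
Start: joints at [-1.206, 0.333, 0.04, 1.465, -0.013, 1.343, -0.059], TCP at [0.291, 0.581, 0.231] pointing down, gripper open.
Joint ranges: [-2.58, 2.58], [-0.38, 2.09], [-1.3, 1.39], [0.25, 2.4], [-1.5, 4.64], [0.08, 2.09], [-2.65, 2.65]. Speed limits (rad/s): [2.22, 2.22, 2.79, 2.79, 3.14, 3.14, 3.14].

### API

Orientations are given as a unit quaternion [x, y, z, w].
In Python, from station import manip gives the robot as it stands.
- The arm moves only by the tool jog_arm, never from a script. Its argument "motion" is a list of rows, each a list of 2 entries, a list of its own where there are three numbers: the shift along the tool's x, y, z in mm, then the turn, a rotation vector about the tool's x, y, z in rad. In form: [[[tx, ty, tz], [ax, ay, az]], ...]. A call has 1 to 8 rows; each row is the pose to reach, as a shift and turn from the pose commanded when the call began, along the tool's axes at that moment; what a row does not reach only later rows make up. A row lasts 1/8 s, in which the tool goes at most 62.5 mm and 10.7 degrees, less where a joint would pass 70% of its speed; a pose out of reach is approached as far as the arm can. A call with a gripper value outside its range is refused whole. "gripper" is the opening, from 0 (shut) to 1 (fully open), set as the call begins (left out, the last holds). The fingers move at their own pace and stop on an object; "force" is the grip in N (left out, the last holds). Time passes only in rows, so rows that repeat a pose let the fingers close. It gives the time, the measured TCP pose, the force and the opening at its end, in the units of the state.
- manip.get_state(): the state, without advancing time (a new reading comes with each control period).
- manip.get_image(name): name is "side" or "top" or "wrist"; returns a dict with "pixels" (400x640x3 uint8, red, green, blue), "mtx" (3x3 intrinsics, pixels), "D" ([k1, k2, p1, p2, k3] as OpenCV has them; the pictures are not rectified), "world_to_cam" (4x4, takes a point from world to camera coordinates). Camera axes: x right, y down, z forward; pixel columns grow to the right and rows downward; lengths in m; the calibration is good to about 2 mm. A picture is of the moment at which its call begins. There is no depth.
- manip.sign_off(): hands the job in, once; it reports no verdict.
Trained networks look in a picture, given as the dict that the camera call returned (one of the last four; its "shot" number tells which), for a name from the list of things; names that differ only in an ending like _2 or _b are one class to them, and where a whole thing is asked for, a point or a joint stands for the part that bears it (a point fixed in the world has none). Each returns a list of dicts, best first, with "conf" (0 to 1); they miss things now and then, are a little off and sometimes report something else, mostly with a low value. They report only what shows in the picture. A call takes as long as a camera call.
- manip.regions_of(picture, thing): "mask" (400x640 bool, what is visible of it) and "location" ([column, row] as shares, 0 to 1, of the picture: columns of its width, rows of its height, amid what is visible of it).
- manip.landmark_of(picture, thing): "location" ([column, row] as shares, 0 to 1, of the picture: columns of its width, rows of its height: a listed point, or the origin of a listed thing).
The state is a dict: "clock": time; "joint_positions": joint angles; "dq": joint speeds; "joint_efforts": joint torques, N m; "ee_pos": TCP position; "orientation": TCP orientation; "wrist_force": force on the tool from outside, world axes, zero at the start; "wrist_torque": the same for the moment, N m; "gripper_width": finger opening in m.
Only numpy, scipy, OpenCV 4.12 (cv2) and the standard library are available. Lean on these libraries where they do the work, as an engineer would, in place of code of your own. Each camera call takes 0.05 s, during which the arm holds its last target.

### The job

Press the long end of the feeder's lever down with the fingertips, so that its short end raises the heavy steel flap and the battery rolls out into the pocket at the front. Then ease the lever back up until the flap is shut again, without letting the flap slam, and move clear. Only press the lever: do not touch the flap or the battery, do not lift the lever out of its saddle, and leave the things round about alone.

Things in the scene. Friction and masses are not known exactly. Their poses are not given: they have to be found in the camera images.
- feeder: Bolted-down battery feeder. Origin on the table below the lever's axle, z up. x points from the pocket (front, facing the robot or turned up to 65 degrees to its left) to the flap's hinge (rear); y from the lever's long end (-y) to the chute (+y, centre line at y = +94 mm). The lever runs along y at x = 0. Spans x -111 to +90, y -165 to +128 mm, at most 125 mm high with the flap up.
- lever: Loose dark steel bar, 190 x 14 x 8 mm; its cross axle rests in an open-topped saddle 72 mm above the table. Origin: axle centre; at rest its axes are parallel to the feeder's. Long end at -y, raised; short end, 50 mm from the axle, under a tongue of the flap. Pressed, it turns 0.4 rad to a stop post; lifted, it would leave the saddle.
- lever_pad (a point): Centre of the top face of the 34 x 34 mm black pad on the lever's long end, 140 mm from the axle: press here. About 108 mm above the table at rest, 52 mm when fully pressed on the stop (55 mm nearly straight down, under 5 mm sideways). 1 to 4 N downwards moves it; at the stop it is rigid. It rises again by the flap's weight.
- flap (a joint): Angle of the heavy steel flap (0.95 kg, 86 x 66 mm) about its rear hinge: 0 = shut, lying level; grows as its front edge rises, about 0.29 rad with the lever fully pressed. A lip under its front edge holds the battery back until about 0.18 rad. It falls by its own weight and slams if the lever is let go at once; raising the pad at 0.1 m/s or slower is gentle.
- flap_edge (a point): Top of the flap's front edge at mid width, about 80 mm above the table when shut.
- cell_center (a point): Centre of the battery, a cylinder 50 mm long and 17 mm across, lying along the feeder's y. At first on the sloping chute behind the flap's lip (feeder x = +11 mm, 54 mm above the table), mostly hidden under the flap; with the flap up it rolls by itself towards feeder -x, into the pocket, within about a second.
- pocket (a point): Centre of the floor of the pocket at the chute's low front end: 8 mm above the table, 43 mm long along feeder x, 56 mm wide, low walls (tops 32 mm above the table). A battery lying in it has its centre about 8 mm above the floor.
- glue: Bystander: white glue bottle with a yellow band, 35 mm across, 98 mm tall, standing. Origin at the centre of its underside.
- tape: Bystander: roll of black tape, 56 mm across, 19 mm high, lying flat. Origin at the centre of its underside.
- screwdriver: Bystander: small red-handled screwdriver, 163 mm long, 13 mm thick, lying. Origin on the table under the handle.

How it is judged:
By the outcome, as a careful person would: the job done as asked, in the order asked, and still so for the second after the job is handed in, with the robot touching nothing.
It also fails if it takes over 32 s, if anything falls off the work surface, if the arm or the gripper's body presses on something with over 40 N, if the wrist force passes 120 N, or if a joint passes its speed limit or range.

## Working session

There is one attempt and no reset: what is moved stays moved. The work goes in short steps, Python scripts to look and compute and a tool call to move; the robot and the scene stay as the last step left them, time stands still between calls to the robot, and variables do not carry over. Pictures are saved under pics/ and viewed, and the job is handed in when it is done.

Besides the shell and the picture viewer there is one more tool, called after "Emit:" as name([rows], argument=value, ...), one row to a line, values as JSON. jog_arm: Moves the arm, as the interface text tells. Its arguments: {"type":"object","properties":{"motion":{"type":"array"},"gripper":{"type":"number"},"force":{"type":"number"}},"required":["motion"]}

```bash
mkdir -p pics; cat > h.py <<'E'
from station import manip
import numpy as np, cv2
def snap(n,f):
    p=manip.get_image(n); cv2.imwrite(f'pics/{f}.png',p['pixels'][:,:,::-1]); return p
def ray(p,loc):
    u=np.array([[[loc[0]*640,loc[1]*400]]],float)
    x=cv2.undistortPoints(u,np.array(p['mtx']),np.array(p['D']))[0,0]
    T=np.array(p['world_to_cam']); R=T[:3,:3]; 
    return -R.T@T[:3,3], R.T@np.array([x[0],x[1],1.])
def atz(p,loc,z):
    c,d=ray(p,loc); return c+d*(z-c[2])/d[2]
def tri(obs):
    A=np.zeros((3,3));b=np.zeros(3)
    for p,l in obs:
        c,d=ray(p,l); d/=np.linalg.norm(d); M=np.eye(3)-np.outer(d,d); A+=M;b+=M@c
    return np.linalg.solve(A,b)
def proj(p,X):
    T=np.array(p['world_to_cam']); r,_=cv2.Rodrigues(T[:3,:3])
    return cv2.projectPoints(np.array(X,float).reshape(-1,3),r,T[:3,3],np.array(p['mtx']),np.array(p['D']))[0][:,0]
E
python3 - <<'E'
from h import *
np.set_printoptions(precision=4,suppress=True)
P={n:snap(n,n+'0') for n in('side','top','wrist')}
Z=dict(feeder=0,lever=.072,lever_pad=.108,flap_edge=.080,pocket=.008,cell_center=.054,glue=0,tape=0,screwdriver=0)
for t,z in Z.items():
    for n in('side','top','wrist'):
        r=manip.landmark_of(P[n],t)
        if r: print(t,n,round(r[0]['conf'],2),np.array(r[0]['location'])*[640,400],atz(P[n],r[0]['location'],z))
print(manip.get_state())
E
```

```text
feeder side 0.65 [319.104 239.6  ] [ 0.534  -0.1627  0.    ]
feeder top 0.98 [302.4  198.68] [ 0.5343 -0.158   0.    ]
lever side 0.68 [319.616 210.68 ] [ 0.534  -0.1646  0.072 ]
lever top 0.94 [306.368 192.   ] [ 0.5379 -0.1671  0.072 ]
lever_pad side 0.97 [279.104 216.   ] [ 0.4311 -0.2327  0.108 ]
lever_pad top 0.66 [350.08 249.  ] [ 0.4317 -0.244   0.108 ]
flap_edge side 0.96 [347.392 191.4  ] [ 0.6211 -0.1036  0.08  ]
flap_edge top 0.76 [272.32 152.2 ] [ 0.6117 -0.1041  0.08  ]
pocket top 0.92 [246.72 187.8 ] [ 0.5557 -0.0473  0.008 ]
glue side 0.91 [342.272 268.2  ] [ 0.5431 -0.2824  0.    ]
glue top 0.76 [367.616 193.68 ] [ 0.5439 -0.2894  0.    ]
tape side 0.96 [261.824 243.68 ] [ 0.4101 -0.1428  0.    ]
tape top 0.71 [296.128 259.6  ] [ 0.4132 -0.1455  0.    ]
screwdriver side 0.58 [377.088 255.12 ] [ 0.6292 -0.2592  0.    ]
screwdriver top 0.56 [347.584 152.   ] [ 0.6298 -0.2502  0.    ]
{'clock': 1.5, 'joint_positions': array([-1.2062,  0.3332,  0.0399,  1.4654, -0.0134,  1.3433, -0.0585]), 'dq': array([ 0.0022, -0.0002, -0.0007,  0.0007, -0.0004,  0.0024,  0.0003]), 'joint_efforts': array([  0.0003, -65.8303,   1.3632, -40.5809,   0.0167,   0.0031,
         0.    ]), 'ee_pos': array([0.2908, 0.5813, 0.2313]), 'orientation': array([ 0.2299,  0.9732, -0.    , -0.    ]), 'wrist_force': array([ 0.0583, -0.238 ,  0.3463]), 'wrist_torque': array([-0.0511, -0.0196, -0.015 ]), 'gripper_width': 0.0853319971046707}
```

View pics/side0.png

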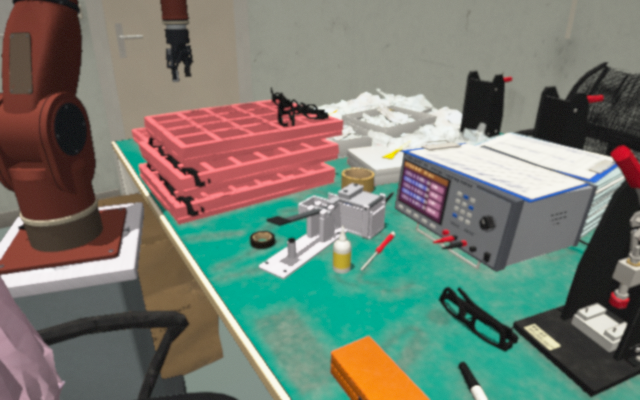

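View pics/top0.png

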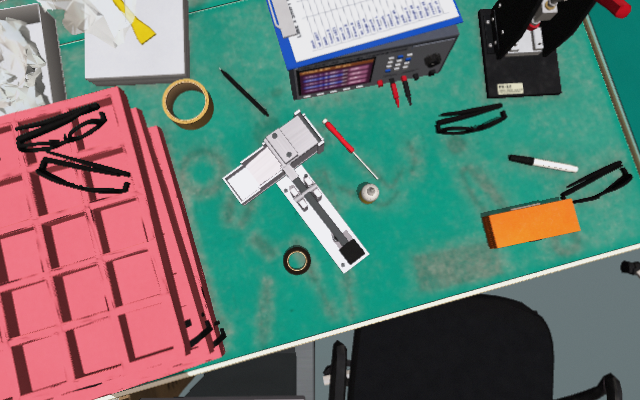

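Both views show the feeder: pad at top (350,250) and side (280,218), pocket at top (247,188). The glue, tape and trays all stand clear of the pad. Next I'll fit the feeder pose.

```bash
python3 - <<'E'
from h import *
from scipy.optimize import least_squares
from scipy.spatial.transform import Rotation as Ro
np.set_printoptions(precision=4,suppress=True)
P={n:manip.get_image(n) for n in('side','top')}
# rest angle a: pad top at z .108
M=dict(feeder=(0,0,0),lever=(0,0,.072),lever_pad=(0,-.135,.108),flap_edge=(None,.094,.08),pocket=(None,.094,.008))
obs=[]
for t in M:
    for n in P:
        r=manip.landmark_of(P[n],t)
        if r: obs.append((t,n,np.array(r[0]['location'])*[640,400]))
def f(v):
    e=[]
    c,s=np.cos(v[2]),np.sin(v[2])
    for t,n,uv in obs:
        m=list(M[t])
        if m[0] is None: m[0]=v[3] if t=='flap_edge' else v[4]
        X=[v[0]+c*m[0]-s*m[1],v[1]+s*m[0]+c*m[1],m[2]]
        e+=list(proj(P[n],X)[0]-uv)
    return e
r=least_squares(f,[.534,-.16,-.95,-.0,-.08],loss='soft_l1')
print(r.x,np.array(f(r.x)).reshape(-1,2),[o[:2] for o in obs])
c,s=np.cos(r.x[2]),np.sin(r.x[2])
pad=np.array([r.x[0]+s*.135,r.x[1]-c*.135,.108]);print('pad fit',pad)
print('pad tri',tri([(P[n],uv/[640,400]) for t,n,uv in obs if t=='lever_pad']))
for n in P:
    for g in manip.regions_of(P[n],'lever_pad')[:1]: print(n,g['conf'],np.array(g['location'])*[640,400])
    im=P[n]['pixels'][:,:,::-1].copy()
    x,y=proj(P[n],pad)[0]; 
    k=im[int(y)-60:int(y)+60,int(x)-80:int(x)+80]; k=cv2.resize(k,None,fx=5,fy=5,interpolation=cv2.INTER_CUBIC)
    cv2.circle(k,(int((x-int(x)+80)*5),int((y-int(y)+60)*5)),3,(0,0,255),-1); cv2.imwrite(f'pics/{n}1.png',k)
S=manip.get_state();R=Ro.from_quat(S['orientation']).as_matrix()
for w in ([.40,.50,.30],[.55,.2,.30],[.5,-.1,.28],[pad[0],pad[1],.2],[pad[0],pad[1],.13]):
    print(w,(R.T@(np.array(w)-S['ee_pos'])*1000).round())
E
```

```text
[ 0.5362 -0.1633 -0.9077  0.0046 -0.0796] [[-0.6317 -0.8383]
 [ 0.6766 -0.8649]
 [ 2.2306 -1.3979]
 [-0.9663  1.3858]
 [-0.0805  4.2917]
 [ 2.4518  4.2824]
 [-0.2487  1.5992]
 [-0.7535 -1.3441]
 [ 0.2411  0.5419]
 [-0.7473 -0.3923]] [('feeder', 'side'), ('feeder', 'top'), ('lever', 'side'), ('lever', 'top'), ('lever_pad', 'side'), ('lever_pad', 'top'), ('flap_edge', 'side'), ('flap_edge', 'top'), ('pocket', 'side'), ('pocket', 'top')]
pad fit [ 0.4299 -0.2464  0.108 ]
pad tri [ 0.4344 -0.2411  0.114 ]
side 0.75 [289.984 213.2  ]
top 0.73 [329.28 225.32]
[0.4, 0.5, 0.3] [-134.  -24.  -69.]
[0.55, 0.2, 0.3] [-402. -225.  -69.]
[0.5, -0.1, 0.28] [-492. -516.  -49.]
[np.float64(0.4298503458686438), np.float64(-0.24636352799929903), 0.2] [-495. -678.   31.]
[np.float64(0.4298503458686438), np.float64(-0.24636352799929903), 0.13] [-495. -678.  101.]
```

View pics/side1.png

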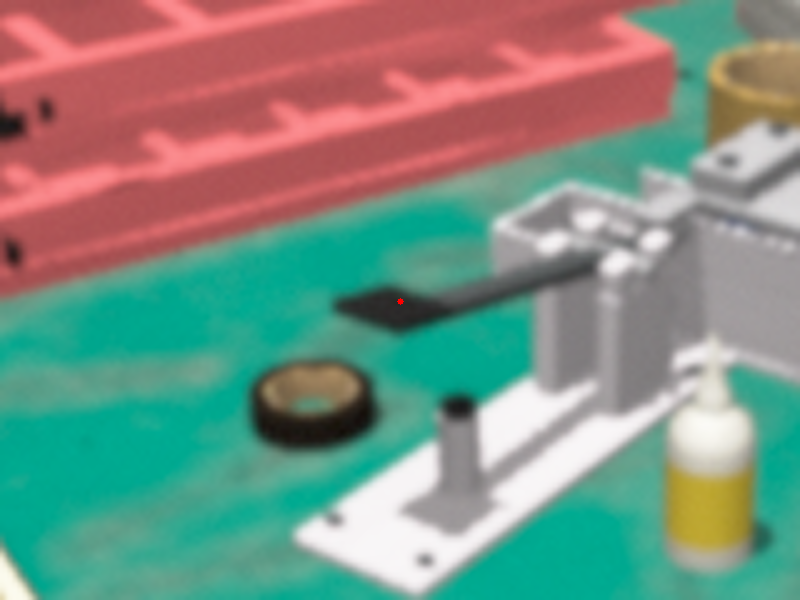

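View pics/top1.png

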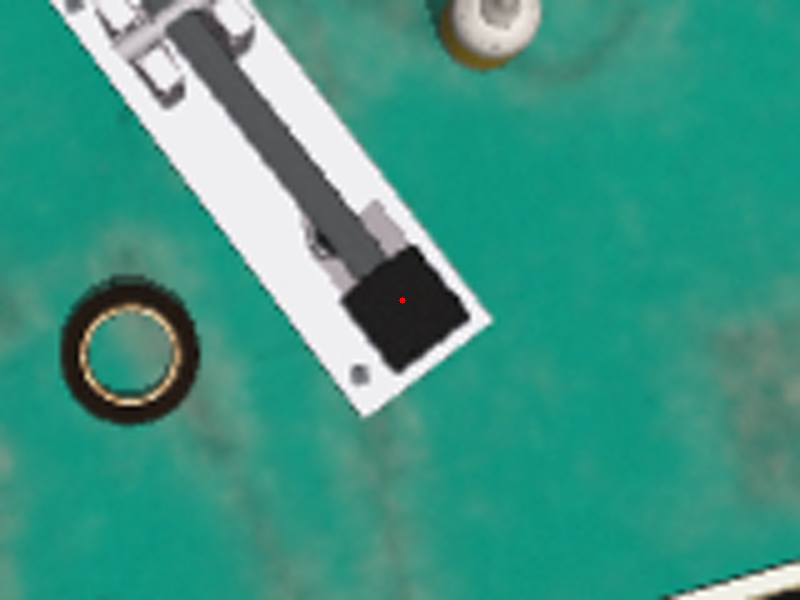

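Emit:
jog_arm([
  [[-44, -8, -23], [0, 0, 0]],
  [[-89, -16, -46], [0, 0, 0]],
  [[-134, -24, -69], [0, 0, 0.1]],
  [[-180, -58, -69], [0, 0, 0.2]],
  [[-225, -92, -69], [0, 0, 0.3]],
  [[-270, -126, -69], [0, 0, 0.4]],
  [[-315, -160, -69], [0, 0, 0.44]],
  [[-360, -194, -69], [0, 0, 0.44]],
], gripper=0)

```text
clock: 3.2
ee_pos: [0.5266, 0.2451, 0.3006]
orientation: [0.437, 0.9, 0.0, 0.0]
wrist_force: [0.2, -0.3, -0.4]
gripper_width: 0.0001
```

```bash
python3 - <<'E'
from h import *
from scipy.spatial.transform import Rotation as Ro
S=manip.get_state();R=Ro.from_quat(S['orientation']).as_matrix()
print(S['ee_pos'],R.round(3),S['clock'],S['gripper_width'],S['joint_positions'],S['wrist_force'])
for w in ([.55,.15,.30],[.52,-.05,.28],[.428,-.247,.2]):
    print(w,(R.T@(np.array(w)-S['ee_pos'])*1000).round())
E
```

```text
[0.52655393 0.2450757  0.30057521] [[-0.618  0.786  0.   ]
 [ 0.786  0.618  0.   ]
 [ 0.     0.001 -1.   ]] 3.2 0.00013741210583503776 [-0.78839192  0.1630268   0.31822699  1.54597111 -0.05144933  1.44020876
  0.19908112] [ 0.23560684 -0.30121375 -0.37797515]
[0.55, 0.15, 0.3] [-89. -40.   1.]
[0.52, -0.05, 0.28] [-228. -188.   20.]
[0.428, -0.247, 0.2] [-326. -382.  100.]
```

Emit:
jog_arm([
  [[-45, -20, 0], [0, 0, 0]],
  [[-89, -40, 0], [0, 0, 0]],
  [[-124, -77, 5], [0, 0, 0]],
  [[-158, -114, 10], [0, 0, 0]],
  [[-193, -151, 15], [0, 0, 0]],
  [[-228, -188, 20], [0, 0, 0]],
  [[-250, -230, 25], [0, 0, 0]],
  [[-272, -275, 35], [0, 0, 0]],
])

```text
clock: 4.2
ee_pos: [0.4777, -0.1386, 0.2655]
orientation: [0.437, 0.9, 0.0, 0.0]
wrist_force: [-0.1, -0.7, 0.3]
gripper_width: 0.0004
```

```bash
python3 - <<'E'
from h import *
from scipy.spatial.transform import Rotation as Ro
S=manip.get_state();R=Ro.from_quat(S['orientation']).as_matrix()
print(S['ee_pos'],R.round(3),S['clock'],S['joint_positions'])
for w in ([.428,-.247,.2],[.428,-.247,.125]):
    print(w,(R.T@(np.array(w)-S['ee_pos'])*1000).round())
E
```

```text
[ 0.47768441 -0.13856383  0.26551611] [[-0.619  0.786  0.001]
 [ 0.786  0.619  0.   ]
 [-0.001  0.001 -1.   ]] 4.2 [-0.41232938 -0.02396732  0.60293473  1.80104369  0.01366873  1.35923329
  0.85452874]
[0.428, -0.247, 0.2] [ -54. -106.   65.]
[0.428, -0.247, 0.125] [ -54. -106.  140.]
```

Emit:
jog_arm([
  [[-27, -53, 20], [0, 0, 0]],
  [[-54, -106, 40], [0, 0, 0]],
  [[-54, -106, 75], [0, 0, 0]],
  [[-54, -106, 105], [0, 0, 0]],
  [[-54, -106, 125], [0, 0, 0]],
  [[-54, -106, 135], [0, 0, 0]],
  [[-54, -106, 135], [0, 0, 0]],
])

```text
clock: 5.08
ee_pos: [0.4281, -0.245, 0.1302]
orientation: [0.437, 0.9, -0.0, -0.0]
wrist_force: [0.4, -0.1, -0.6]
gripper_width: -0.0002
```

```bash
python3 - <<'E'
from h import *
S=manip.get_state()
print(S['ee_pos'],S['clock'],S['joint_positions'],S['wrist_force'])
for n in('side','top'):
    p=manip.get_image(n)
    x,y=proj(p,[.428,-.247,.1])[0]; im=p['pixels'][:,:,::-1]
    k=im[int(y)-60:int(y)+60,int(x)-80:int(x)+80]; cv2.imwrite(f'pics/{n}2.png',cv2.resize(k,None,fx=5,fy=5,interpolation=cv2.INTER_CUBIC))
E
```

```text
[ 0.42812573 -0.24503936  0.13023595] 5.075 [-0.26924525  0.1021709   0.74713557  1.99399686 -0.07855011  1.07437365
  1.17971887] [ 0.4133464  -0.10501629 -0.64411771]
```

View pics/side2.png

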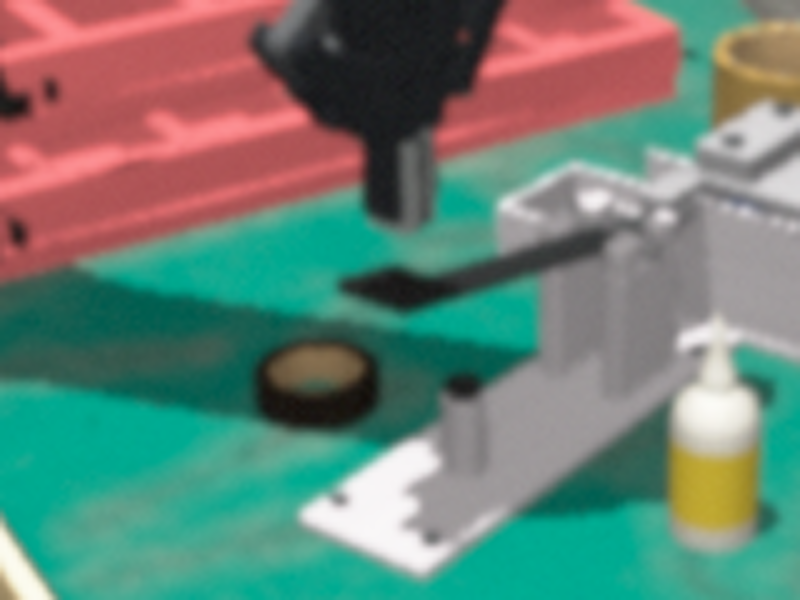

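View pics/top2.png

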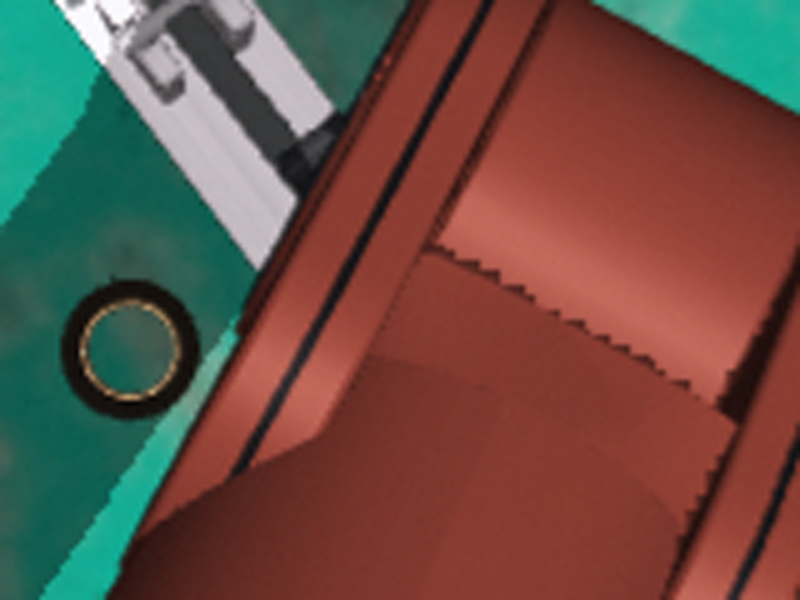

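The tip hangs over the pad (side crop: tip at (400,225), pad at (390,285)) and nothing is near it. I'll press down now.

Emit:
jog_arm([
  [[0, -3, 8], [0, 0, 0]],
  [[0, -3, 16], [0, 0, 0]],
  [[0, -3, 23], [0, 0, 0]],
  [[0, -3, 30], [0, 0, 0]],
  [[0, -3, 38], [0, 0, 0]],
  [[0, -3, 46], [0, 0, 0]],
  [[0, -3, 54], [0, 0, 0]],
  [[0, -3, 61], [0, 0, 0]],
])

```text
clock: 6.18
ee_pos: [0.4257, -0.247, 0.0687]
orientation: [0.437, 0.9, -0.0, -0.0]
wrist_force: [-1.9, -1.0, 3.3]
gripper_width: 0.0002
```

```bash
cat > look.py <<'E'
from h import *
import sys
S=manip.get_state()
print(S['ee_pos'],S['clock'],S['wrist_force'])
o=[]
for n in('side','top'):
    p=manip.get_image(n)
    r=manip.landmark_of(p,'cell_center')
    if r: print(n,r[0]['conf'],np.array(r[0]['location'])*[640,400],atz(p,r[0]['location'],.016))
    r=manip.landmark_of(p,'flap_edge')
    if r: print('flap',n,r[0]['conf'],np.array(r[0]['location'])*[640,400]); o.append((p,r[0]['location']))
    x,y=proj(p,[.51,-.16,.06])[0]; im=p['pixels'][:,:,::-1]
    k=im[int(y)-60:int(y)+60,int(x)-80:int(x)+80]; cv2.imwrite(f'pics/{n}{sys.argv[1]}.png',cv2.resize(k,None,fx=5,fy=5,interpolation=cv2.INTER_CUBIC))
if len(o)==2: print('flap tri',tri(o))
E
python3 look.py 3
```

```text
[ 0.42566337 -0.2469829   0.06872364] 6.175 [-1.88743648 -0.96342776  3.3075147 ]
flap side 0.9 [347.072 185.08 ]
top 0.51 [239.616 185.68 ] [ 0.55879561 -0.03438892  0.016     ]
flap top 0.88 [274.816 149.92 ]
flap tri [ 0.61402054 -0.11099399  0.09918081]
```

View pics/side3.png

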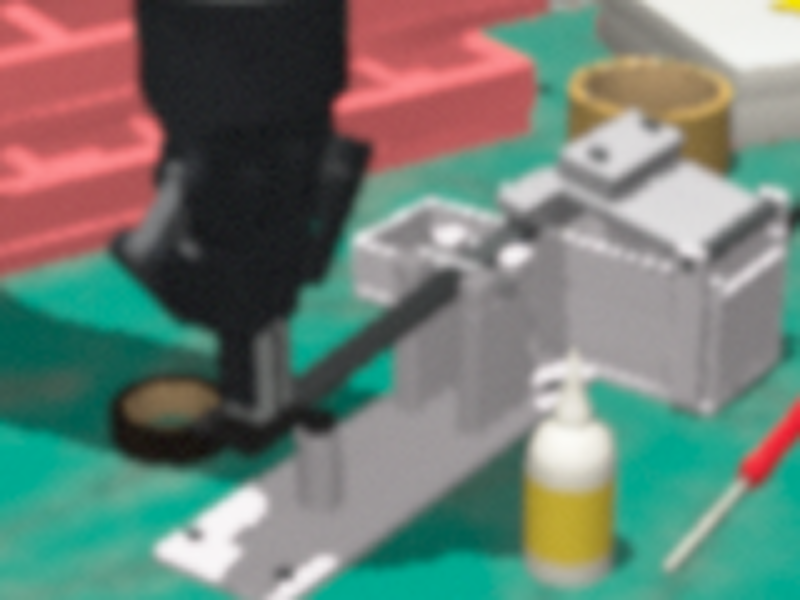

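View pics/top3.png

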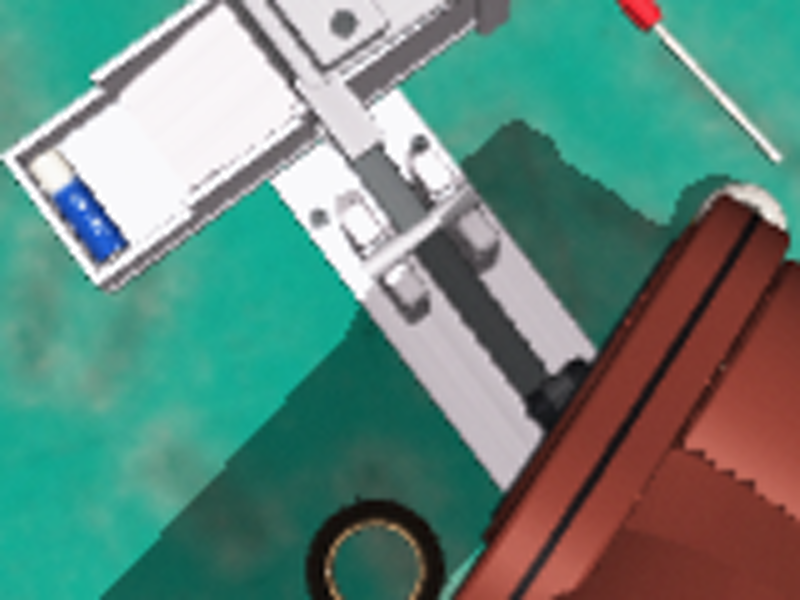

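The battery is in the pocket: blue cell at about (80,205) in the top crop, lying against the front wall. The flap is up and the tip is centred on the pad. I'll ease up slowly.

Emit:
jog_arm([
  [[0, 0, -4], [0, 0, 0]],
  [[0, 0, -10], [0, 0, 0]],
  [[0, 0, -16], [0, 0, 0]],
  [[0, 0, -22], [0, 0, 0]],
  [[0, 0, -27], [0, 0, 0]],
  [[0, 0, -31], [0, 0, 0]],
  [[0, 0, -34], [0, 0, 0]],
  [[0, 0, -37], [0, 0, 0]],
])

```text
clock: 7.48
ee_pos: [0.4258, -0.2469, 0.1064]
orientation: [0.437, 0.9, -0.0, -0.0]
wrist_force: [0.9, 0.2, 1.6]
gripper_width: 0.0001
```

Emit:
jog_arm([
  [[0, 0, -2], [0, 0, 0]],
  [[0, 0, -4], [0, 0, 0]],
  [[0, 0, -6], [0, 0, 0]],
  [[0, 0, -8], [0, 0, 0]],
  [[0, 0, -10], [0, 0, 0]],
  [[0, 0, -12], [0, 0, 0]],
  [[0, 0, -14], [0, 0, 0]],
  [[0, 0, -16], [0, 0, 0]],
])

```text
clock: 8.48
ee_pos: [0.4259, -0.2469, 0.1225]
orientation: [0.437, 0.9, -0.0, 0.0]
wrist_force: [0.5, 0.1, -0.4]
gripper_width: 0.0
```

```bash
python3 look.py 4
```

```text
[ 0.42589584 -0.24693479  0.12248332] 8.475 [ 0.51313945  0.08136079 -0.40056666]
side 0.43 [311.296 209.28 ] [ 0.5524724 -0.043817   0.016    ]
flap side 0.94 [345.792 191.   ]
top 0.47 [240.128 187.68 ] [ 0.55479555 -0.03546165  0.016     ]
flap top 0.66 [272.832 153.4  ]
flap tri [ 0.61227294 -0.10627545  0.08263377]
```

View pics/side4.png

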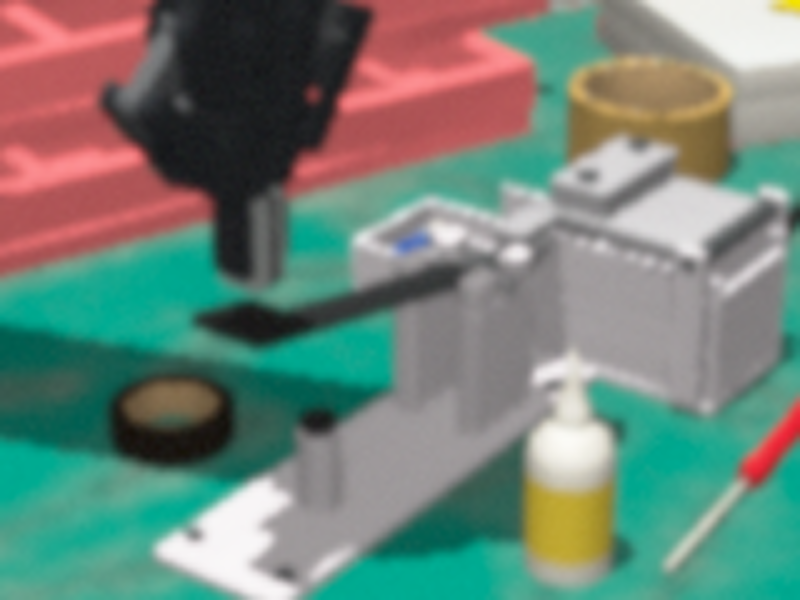

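The tip is off the pad at side crop (250,280), the flap is shut, its edge is at 0.083 m and the battery shows in the pocket at (410,243). I'll move clear, straight up and then back the way I came.

Emit:
jog_arm([
  [[0, 0, -25], [0, 0, 0]],
  [[0, 0, -60], [0, 0, 0]],
  [[0, 0, -100], [0, 0, 0]],
  [[0, 0, -130], [0, 0, 0]],
  [[0, 0, -140], [0, 0, 0]],
  [[0, 0, -140], [0, 0, 0]],
  [[0, 0, -140], [0, 0, 0]],
  [[0, 0, -140], [0, 0, 0]],
])

```text
clock: 9.78
ee_pos: [0.4254, -0.2468, 0.2613]
orientation: [0.437, 0.9, -0.0, -0.001]
wrist_force: [0.7, -0.2, 0.4]
gripper_width: -0.0002
```

```bash
python3 look.py 5
```

```text
[ 0.42542909 -0.24675381  0.26130182] 9.775 [ 0.66465822 -0.24624246  0.39412107]
side 0.41 [307.52 204.48] [ 0.55143059 -0.01501459  0.016     ]
flap side 0.86 [344.32 192.68]
top 0.5 [238.784 187.92 ] [ 0.55432646 -0.03282258  0.016     ]
flap top 0.77 [273.088 155.4  ]
flap tri [ 0.60904042 -0.10637304  0.07894444]
```

View pics/top5.png

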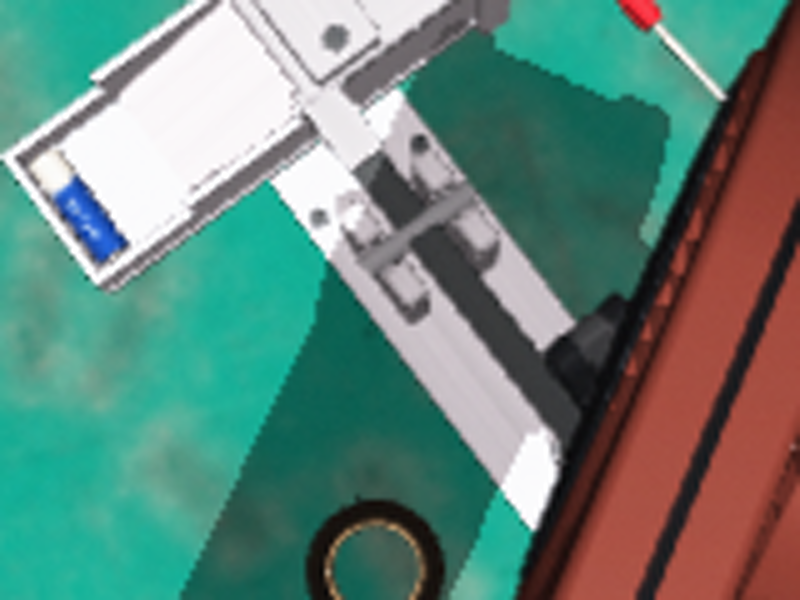

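View pics/side5.png

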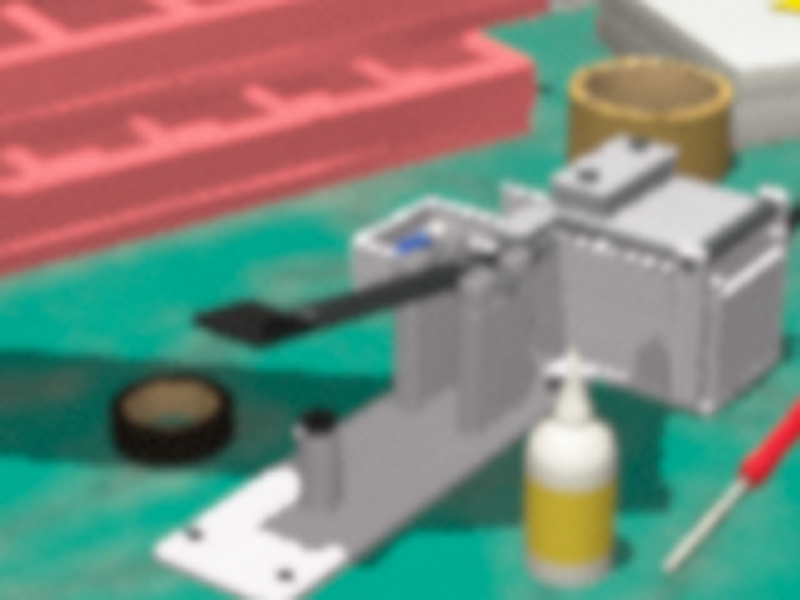

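The battery lies in the pocket at top crop (80,210). The flap is shut, the lever is seated in its saddle, and the glue, tape and screwdriver have not moved. I'll hand in.

```bash
python3 -c "
from station import manip
print(manip.sign_off())"
```

```text
the job is handed in; nothing more can be done
None
```

The battery is in the pocket, the flap is shut again, and I handed the job in at about 10 s of the 32 s allowed.

- **Press:** I pushed the pad down with the shut fingertips from about 108 mm to 69 mm above the table, with about 3 N on the wrist. That did not reach the stop post at 52 mm. It was enough: the flap edge rose to about 99 mm and the battery had rolled into the pocket by the next picture.
- **Easing back:** I raised the pad at about 0.05 m/s or slower until the fingertips left it, then moved straight up to 0.26 m.
- **Last checks:** The flap edge measured 79 mm, against about 80 mm when shut. The pictures showed the battery lying in the pocket and the lever in its saddle. The glue, tape and screwdriver looked unmoved, and the wrist force was about zero.
- **Disagreement:** The network's battery positions from the two cameras differed by about 18 mm in y at low confidence (0.4 to 0.5). I relied on the pictures for that check.

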